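Unclamp the sketch box and hold its lid up at sixty degrees

ROBOT

A 6-joint arm with a two-finger parallel gripper is mounted at the origin on the work surface. World frame = base frame: x ahead of the robot, y to its left, z up, the work surface at z = 0. Lengths are in m, angles in rad, forces in N, time in s.
With the tool pointing down it reaches from about 0.375 to 0.975 m from the base axis. Payload 3.8 kg.
Tool frame: the origin (TCP) lies midway between the tips of the shut fingers; the grasp point (between the pads) lies 19 mm behind it; z points along the fingers, y is the line along which they close (so a half turn about z gives the same grasp; the last joint's range is limited). The gripper opens to 85 mm and grips with 20 to 120 N. Pads are 22 mm wide; open, the fingers measure 114 mm over their backs; the gripper's body (76 mm by 85 mm) begins 54 mm behind the grasp point. The pads swing forward as they close: fully open they stand 13 mm farther back than shut.
Start: joints at [-1.325, 0.264, 1.604, -0, 1.274, -0.037], TCP at [0.188, -0.648, 0.231] pointing down, gripper open.
Joint ranges: [-2.63, 2.63], [-0.94, 2.18], [0.31, 2.57], [-1.31, 4.45], [0, 2.66], [-2.55, 2.55]. Speed limits (rad/s): [2.57, 2.57, 3.14, 3.14, 3.14, 3.14].

INTERFACE

Orientations are given as a rotation vector (axis times angle).
In Python, from workcell import status, read_camera, workorder, masks_of gives the robot as it stands.
- The arm moves only by the tool drive_tool, never from a script. Its argument "rows" is a list of rows, each a list of 7 numbers: the turn, a rotation vector about the tool's x, y, z in degrees, then the shift along the tool's x, y, z in m, then the opening, from 0 (shut) to 1 (fully open). In form: [[ax, ay, az, tx, ty, tz, claw], ...]. A call has 1 to 8 rows; each row shifts and turns the commanded pose from where the row before left it, along the tool's axes as they then stand; what a row does not reach is not made up. A row lasts 1/12 s, in which the tool goes at most 41.7 mm and 7.16 degrees, less where a joint would pass 70% of its speed; a pose out of reach is approached as far as the arm can. A call is refused whole if a number of a shift passes 0.0417 or a number of a turn 7.16, either way. A call with a gripper value outside its range is refused whole. The fingers move at their own pace and stop on an object; "force" is the grip in N (left out, the last holds). Time passes only in rows, so rows that do not move let the fingers close. It gives the time, the measured TCP pose, the force, the opening and the grip force at its end, in the units of the state.
- status.read_state(): the state, without advancing time (a new reading comes with each control period).
- read_camera(name): name is "scene" or "side" or "wrist"; returns a dict with "color" (420x560x3 uint8, red, green, blue), "intrinsics" (3x3 intrinsics, pixels), "world_from_camera" (4x4, takes a point from camera to world coordinates); the wrist camera has in their place "mount" (4x4, takes a point from camera to tool coordinates, whose origin is the TCP and whose axes are the flange's). Camera axes: x right, y up, looking along -z (the intrinsics and any distortion apply to the point x, -y, -z); pixel columns grow to the right and rows downward; lengths in m; the calibration is good to about 2 mm. A picture is of the moment at which its call begins: read the wrist's pose just before it. There is no depth.
- workorder.finish_job(): hands the job in; it is judged then, once.
Trained networks look in a picture, given as the dict that the camera call returned (one of the last four; its "shot" number tells which), for a name from the list of things; names that differ only in an ending like _2 or _b are one class to them, and where a whole thing is asked for, a point or a joint stands for the part that bears it (a point fixed in the world has none). Each returns a list of dicts, best first, with "score" (0 to 1); they miss things now and then, are a little off and sometimes report something else, mostly with a low value. They report only what shows in the picture. A call takes as long as a camera call.
- masks_of(picture, name): "mask" (420x560 bool, what is visible of it) and "bbox" ([left, top, right, bottom] in pixels, round what is visible of it).
The state is a dict: "time": time; "q": joint angles; "joint_vel": joint speeds; "joint_torque": joint torques, N m; "tool_pos": TCP position; "tcp_rot": TCP orientation; "wrist_force": force on the tool from outside, world axes, zero at the start; "torque": the same for the moment, N m; "width": opening from 0.0 (shut) to 1.0 (fully open); "grip_force": force on a finger pad.
Only numpy, scipy, OpenCV 4.12 (cv2) and the standard library are available. Lean on these libraries where they do the work, as an engineer would, in place of code of your own. Each camera call takes 0.05 s, during which the arm holds its last target. There are 200 camera calls.

TASK

Open the wooden sketch box for the painter: turn each of the two brass hand nuts on its front about a quarter turn anticlockwise so that its red claw swings clear of the shut lid. Then raise the lid (it has a steel bar handle) to 60 degrees from shut (within five degrees) and finish while still holding it there, at rest, in the gripper: it would fall shut if let go, so never let it drop. Leave the other things on the table where they are.

Things in the scene. Friction and masses are not known exactly. Their poses are not given: they have to be found in the camera images.
- sketch_box: Pale wooden box, fixed: 220 (x) x 300 (y) x 75 mm high. Origin: centre of its underside, on the table. -x is its front (robot side), +y its left, z up. The lid on top is hinged along the far rim: hinge line parallel to box y through x = +110, z = 80 mm. Two dark ledges (50 x 40 mm, tops at z = 72 mm) stick out from the front at y = +-110 mm and carry the nuts.
- lid: Plywood lid, 220 x 300 x 10 mm, top at z = 85 mm when shut, paper with grey swatches on it. Origin: on the hinge line, mid-width; -x points to its front edge, y along the hinge, z normal to it (up when shut; z's tilt from vertical is the opening angle; stop at 83 degrees). 0.3 to 0.6 kg, almost no hinge friction: falls shut from any angle. The claws block it until both are clear.
- lid_handle (a point): Steel bar of the lid, round, 10 mm thick, 110 mm long, parallel to the hinge, on arms at y = +-50 mm. Point: middle of the bar, 45 mm in front of the lid's edge, 265 mm from the hinge line; lid shut: x = -155, y = 0, z = 80 mm in the box frame, free air below. The bar can turn between the fingers as the lid rises.
- nut_left (a joint): Angle of the left brass nut and its claw, rad: 0 = claw points to box +x, over the lid; grows anticlockwise seen from above; stop at 1.60 (claw along the front, to box +y). Starts between 0 and 0.4; the claw clears the lid from about 1.2. Stiff, about 0.06 N m; stays where left.
- nut_right (a joint): The same for the right hand nut; it also loosens anticlockwise, from a start between 0 and 0.4 to the stop at 1.60.
- nut_left_top (a point): Centre of the left nut's top, on its vertical axis; x = -135, y = +110, z = 123 mm in the box frame. The nut is a hexagon, 30 mm across flats, z = 93 to 123 mm; two flats are parallel to the claw. The red claw (z = 87 to 93 mm) is 14 mm wide and reaches 45 mm from the axis. The point's x points along the claw, z up.
- nut_right_top (a point): Centre of the top of the right nut, the same as the left, at x = -135, y = -110, z = 123 mm in the box's frame.
- eraser: Red eraser, 55 x 24 x 13 mm, lying in front of the box; origin under its centre. Leave alone.
- tape_roll: Blue ring of tape, 90 mm across, 24 mm high, lying to the right of the box; origin under its centre. Leave alone.
- jar: Glass jar with a black cap, 68 mm across, 100 mm high, standing to the left of the box; origin under its centre. Leave alone.
- mixing_pot: White open plastic pot, 64 mm across the rim, 45 mm high, on the left of the table; origin under its centre. Leave alone.
- paint_pot: Grey paint can, 56 mm across, 60 mm high, on the left of the table; origin under its centre. Leave alone.
- brush: Flat paint brush with a blue handle, 200 mm long, 42 mm wide, 20 mm high, lying on the right of the table; origin under its middle. Leave alone.

How it is judged:
By the outcome, as a careful person would: the job done as asked, in the order asked, and still so for the second after the job is handed in, while the arm keeps its last pose, push and grip.
It also fails if it takes over 59 s, if anything falls off the work surface, if the arm or the gripper's body presses on something with over 40 N, if the wrist force passes 120 N, or if a joint passes its speed limit or range.

## Working session

There is one attempt and no reset: what is moved stays moved. The work goes in short steps, Python scripts to look and compute and a tool call to move; the robot and the scene stay as the last step left them, time stands still between calls to the robot, and variables do not carry over. Pictures are saved under pics/ and viewed, at most 10 in all, crops included, and the job is handed in when it is done.

Besides the shell and the picture viewer there is one more tool, called after "Call:" as a command line: name --pt "numbers of a row" for each row, then --argument value for the rest. drive_tool: Moves the arm, as the interface text tells. Its arguments: {"type":"object","properties":{"rows":{"type":"array"},"force":{"type":"number"}},"required":["rows"]}

```bash
mkdir -p pics; ls
python3 - <<'E'
from workcell import status, read_camera, workorder, masks_of
import cv2,numpy as np,pickle
s=status.read_state();print({k:np.round(v,3).tolist() for k,v in s.items()})
ims=[]
for n in("scene","side"):
    p=read_camera(n);pickle.dump(p,open(n+'.pkl','wb'))
    print(n,np.round(p["intrinsics"],1).tolist(),np.round(p["world_from_camera"],4).tolist(),[k for k in p])
    cv2.imwrite(f'pics/{n}0.png',p["color"][...,::-1])
    for o in("sketch_box","lid","lid_handle","nut_left","nut_right","nut_left_top","eraser","jar"):
        print(o,[(round(float(d["score"]),2),d["bbox"],[int(v.mean()) for v in np.nonzero(d["mask"])][::-1]) for d in masks_of(p,o)[:3]])
E
```

```text
pics
{'time': 0.0, 'q': [-1.325, 0.265, 1.605, -0.0, 1.274, -0.037], 'joint_vel': [0.001, -0.002, -0.0, 0.001, 0.001, -0.0], 'joint_torque': [-0.003, -51.512, -36.731, -0.001, 0.013, 0.0], 'tool_pos': [0.188, -0.647, 0.23], 'tcp_rot': [-3.108, -0.442, 0.0], 'wrist_force': [0.13, 0.581, 0.831], 'torque': [-0.077, -0.017, -0.059], 'grip_force': 0.0, 'width': 0.995}
scene [[424.4, 0.0, 275.1], [0.0, 424.4, 203.6], [0.0, 0.0, 1.0]] [[0.8188, -0.446, 0.3614, 1.0032], [0.5739, 0.6229, -0.5316, -0.5816], [0.012, 0.6427, 0.766, 0.9608], [0.0, 0.0, 0.0, 1.0]] ['color', 'intrinsics', 'world_from_camera', 'shot']
sketch_box [(0.85, [200.6, 157.8, 339.5, 285.9], [272, 222]), (0.26, [311.9, 150.5, 333.5, 185.3], [322, 166])]
lid [(0.65, [214.4, 166.6, 340.2, 274.5], [276, 217])]
lid_handle [(0.93, [213.6, 164.4, 337.8, 273.7], [276, 217])]
nut_left [(0.66, [240.3, 288.3, 278.7, 328.1], [260, 311]), (0.51, [249.8, 156.1, 268.3, 170.5], [257, 165])]
nut_right [(0.57, [206.4, 207.9, 231.4, 229.2], [214, 218]), (0.31, [202.1, 190.0, 219.9, 200.7], [210, 193])]
nut_left_top [(0.45, [252.3, 154.3, 269.
[... 357 characters left out ...]
[0.0, 0.0, 0.0, 1.0]] ['color', 'intrinsics', 'world_from_camera', 'shot']
sketch_box [(0.71, [212.5, 168.8, 361.3, 296.4], [284, 231])]
lid [(0.97, [211.7, 172.6, 347.8, 277.8], [281, 222])]
lid_handle [(0.58, [211.9, 169.0, 345.6, 280.6], [282, 222]), (0.17, [278.7, 259.3, 306.2, 274.5], [293, 267])]
nut_left [(0.61, [280.9, 258.5, 305.1, 278.0], [294, 266]), (0.2, [160.8, 362.9, 191.1, 397.4], [174, 381])]
nut_right [(0.66, [336.5, 202.6, 357.4, 222.2], [349, 211]), (0.21, [135.2, 327.5, 171.1, 363.5], [152, 346])]
nut_left_top [(0.85, [282.7, 258.3, 305.8, 277.8], [294, 266])]
eraser [(0.51, [339.8, 281.6, 362.6, 302.4], [350, 291])]
jar [(0.81, [196.0, 255.5, 225.0, 303.8], [210, 278])]
```

Run:
```python
import cv2,numpy as np
a=cv2.imread('pics/scene0.png')[130:340,150:390];b=cv2.imread('pics/side0.png')[140:350,160:400]
cv2.imwrite('pics/z0.png',np.hstack([cv2.resize(x,(400,350),interpolation=cv2.INTER_CUBIC) for x in(a,b)]))
```

```text
(no output)
```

View pics/z0.png

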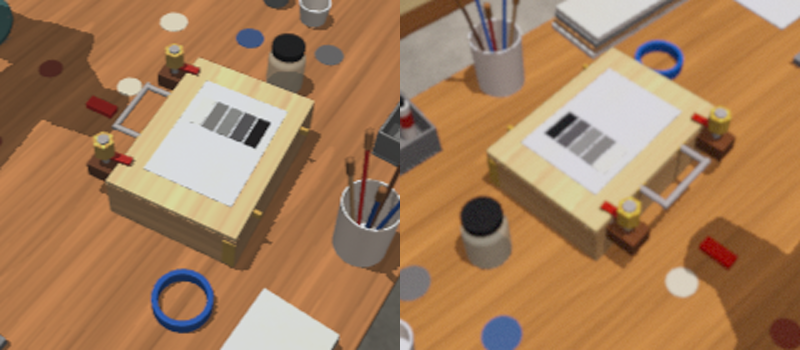

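View pics/side0.png

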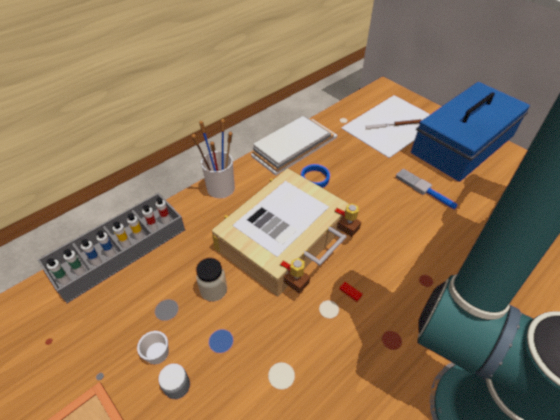

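The box stands about (272,222) in scene. The left nut top is near (254,160) in scene and (297,264) in side, and the right nut top is near (212,214) in scene and (351,209) in side. Both claws point at the lid. The eraser lies in front of the handle and the jar to the left. Next I fit the box pose from these points.

```bash
cat > h.py <<'E'
import numpy as np,cv2,pickle
from scipy.optimize import least_squares
from scipy.spatial.transform import Rotation as R
def proj(P,K,T):
    c=(np.linalg.inv(T)@np.c_[P,np.ones(len(P))].T).T[:,:3]; c=c*[1,-1,-1]
    u=c@K.T; return u[:,:2]/u[:,2:]
def b2w(p,P):
    P=np.atleast_2d(P); c,s=np.cos(p[2]),np.sin(p[2])
    return np.c_[p[0]+c*P[:,0]-s*P[:,1],p[1]+s*P[:,0]+c*P[:,1],P[:,2]]
M=dict(nl=[-.135,.11,.123],nr=[-.135,-.11,.123],fl=[-.11,.15,.085],fr=[-.11,-.15,.085],bl=[.11,.15,.085],br=[.11,-.15,.085],hl=[-.155,.05,.08],hr=[-.155,-.05,.08])
E
python3 - <<'E'
from h import *
S=dict(nl=(174,48),nr=(103,138),fl=(198,62),fr=(107,185),bl=(313,102),br=(237,240))
D=dict(nl=(228,204),nr=(319,113),bl=(90,152),br=(210,52),fl=(200,225))
A={}
A['scene']={k:np.array(v)/(400/240)+[150,130] for k,v in S.items()}
A['side']={k:np.array(v)/(400/240)+[160,140] for k,v in D.items()}
C={n:pickle.load(open(n+'.pkl','rb')) for n in A}
def f(p): return np.concatenate([(proj(b2w(p,[M[k] for k in A[n]]),C[n]['intrinsics'],C[n]['world_from_camera'])-np.array(list(A[n].values()))).ravel() for n in A])
r=least_squares(f,[.6,0,0],loss='soft_l1');print(r.x,np.degrees(r.x[2]),f(r.x).reshape(-1,2).round(1).tolist())
print(b2w(r.x,[M['nl'],M['nr'],[-.155,0,.08]]).round(3))
E
```

```text
[0.61790432 0.00444431 0.14256145] 8.168169456724987 [[-0.6, 1.8], [-0.1, 2.2], [-0.6, -2.9], [-1.0, -1.9], [0.8, -1.0], [0.1, 0.1], [0.7, 0.4], [0.1, -1.1], [-3.2, -1.8], [0.2, -4.3], [-2.3, 2.4]]
[[ 0.469  0.094  0.123]
 [ 0.5   -0.124  0.123]
 [ 0.464 -0.018  0.08 ]]
```

Call:
drive_tool --pt "0 0 0 0.018 -0.022 -0.006 1" --pt "0 0 0 0.025 -0.032 -0.006 1" --pt "0 0 0 0.025 -0.032 -0.006 1" --pt "0 0 0 0.025 -0.032 -0.006 1" --pt "0 0 0 0.025 -0.032 -0.006 1" --pt "0 0 0 0.025 -0.032 -0.006 1" --pt "0 0 0 0.025 -0.032 -0.006 1" --pt "0 0 0 0.025 -0.032 -0.006 1"

```text
time: 1.57
tool_pos: [0.3053, -0.3563, 0.2797]
tcp_rot: [3.11, 0.442, 0.001]
wrist_force: [0.4, 0.1, 0.2]
width: 0.998
grip_force: 0.0
```

Call:
drive_tool --pt "0 0 0 0.025 -0.032 -0.006 0.7" --pt "0 0 0 0.025 -0.032 -0.006 0.7" --pt "0 0 0 0.025 -0.032 -0.006 0.7" --pt "0 0 0 0.025 -0.032 -0.006 0.7" --pt "0 0 0 0.025 -0.032 -0.006 0.7" --pt "0 0 0 0.025 -0.032 -0.006 0.7" --pt "0 0 0 0.025 -0.032 -0.006 0.7" --pt "0 0 0 0.015 -0.02 -0.006 0.7"

```text
time: 2.23
tool_pos: [0.4201, -0.0675, 0.328]
tcp_rot: [-3.109, -0.446, -0.003]
wrist_force: [0.2, -0.6, 0.6]
width: 0.697
grip_force: 0.0
```

```bash
cat >> h.py <<'E'
def wrist(name):
    from workcell import status, read_camera
    s=status.read_state();p=read_camera("wrist");T=np.eye(4);T[:3,:3]=R.from_rotvec(s['tcp_rot']).as_matrix();T[:3,3]=s['tool_pos']
    p['world_from_camera']=T@np.array(p['mount']);pickle.dump(p,open(name+'.pkl','wb'));cv2.imwrite(f'pics/{name}.png',p['color'][...,::-1])
    print(s['time'],s['tool_pos'],s['tcp_rot'],np.round(s['q'],2),s['width']);return p
E
python3 - <<'E'
from h import *
p=wrist('w1');print(np.round(p['mount'],3).tolist(),p['intrinsics'])
b=[.6179,.0044,.1426]
print({k:proj(b2w(b,[v]),p['intrinsics'],p['world_from_camera']).round().tolist() for k,v in M.items()})
E
```

```text
2.2333 [ 0.42006298 -0.06748419  0.3280007 ] [-3.10892734e+00 -4.45799401e-01 -2.72644712e-03] [-0.22 -0.27  1.96  0.    1.45  1.07] 0.6972264688838192
[[0.001, 0.948, 0.32, 0.082], [1.0, -0.001, -0.0, 0.001], [0.0, 0.32, -0.948, -0.143], [0.0, 0.0, 0.0, 1.0]] [[306.33405396   0.         280.14799334]
 [  0.         306.33405396 208.55904175]
 [  0.           0.           1.        ]]
{'nl': [[147.0, 95.0]], 'nr': [[349.0, 126.0]], 'fl': [[126.0, 68.0]], 'fr': [[380.0, 107.0]], 'bl': [[122.0, -188.0]], 'br': [[435.0, -128.0]], 'hl': [[211.0, 121.0]], 'hr': [[291.0, 133.0]]}
```

View pics/w1.png

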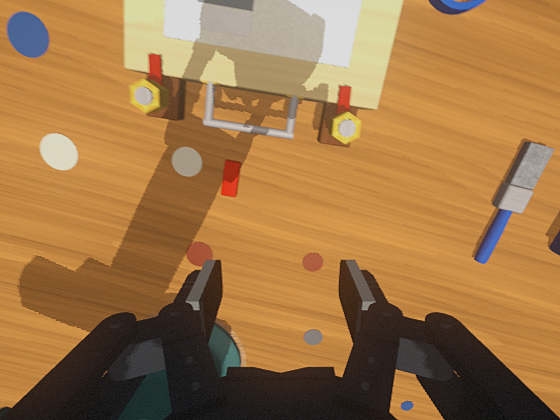

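The wrist view shows the left nut at (144,95) with its claw tip at (155,55), and the right nut at (346,128) with its claw tip at (345,88). The handle runs from (207,121) to (292,133). All of this agrees with the fit within 3 px. Next I refine the pose and measure the claw angles.

Run:
```python
from h import *
p=pickle.load(open('w1.pkl','rb'));K,T=p['intrinsics'],p['world_from_camera']
A=dict(nl=(144.5,95.5),nr=(346.5,128),fl=(124.5,67.5),fr=(380,107.5),hl=(208,122),hr=(292,133))
f=lambda b:(proj(b2w(b,[M[k] for k in A]),K,T)-np.array(list(A.values()))).ravel()
r=least_squares(f,[.618,.004,.14]);b=r.x;print(b,np.degrees(b[2]),f(b).reshape(-1,2).round(1).tolist())
print('nuts',b2w(b,[M['nl'],M['nr'],[-.155,0,.08],[.11,0,.08]]).round(4))
hsv=cv2.cvtColor(p['color'],cv2.COLOR_RGB2HSV)
red=((hsv[...,0]<6)|(hsv[...,0]>174))&(hsv[...,1]>180)
for n in('nl','nr'):
    c=b2w(b,[[*M[n][:2],.093]])[0];u0=proj(c[None],K,T)[0]
    v,u=np.nonzero(red);m=np.hypot(u-u0[0],v-u0[1])<50;u,v=u[m],v[m]
    d=np.c_[u,v,np.ones(len(u))]@np.linalg.inv(K).T*[1,-1,-1]@T[:3,:3].T
    P=T[:3,3]+d*((.093-T[2,3])/d[:,2])[:,None]-c
    rr=np.hypot(P[:,0],P[:,1]);k=(rr>.018)&(rr<.05)
    Q=P[k,:2];w=np.linalg.svd(Q-Q.mean(0))[2][0];w*=np.sign(w@Q.mean(0))
    print(n,u0,k.sum(),'rmax',rr.max(),'claw yaw via mean',np.degrees(np.arctan2(*Q.mean(0)[::-1])),'via pca',np.degrees(np.arctan2(w[1],w[0])))
```

```text
[0.61720168 0.00531342 0.13809604] 7.9123205407992065 [[1.3, -0.2], [1.0, -1.4], [0.2, 0.6], [-1.9, 0.8], [1.4, -0.8], [-2.3, 0.5]]
nuts [[ 0.4683  0.0957  0.123 ]
 [ 0.4986 -0.1222  0.123 ]
 [ 0.4637 -0.016   0.08  ]
 [ 0.7262  0.0205  0.08  ]]
nl [156.57356113  96.15297747] 224 rmax 0.043719512077604 claw yaw via mean 12.135628884185241 via pca 15.709546120648287
nr [342.25972477 125.0065803 ] 162 rmax 0.0425738021952851 claw yaw via mean 16.585071196068817 via pca 17.79343251627851
```

Call:
drive_tool --pt "0 0 0 0.0185 -0.0287 0.02 0.7" --pt "0 0 0 0.0185 -0.0287 0.02 0.7" --pt "0 0 0 0.0185 -0.0287 0.02 0.7" --pt "0 0 0 0.0185 -0.0287 0.02 0.7" --pt "0 0 0 0.0185 -0.0287 0.02 0.7" --pt "0 0 0 0 0 0.03 0.7" --pt "0 0 0 0 0 0 0.7"

```text
time: 2.87
tool_pos: [0.4643, 0.0937, 0.1915]
tcp_rot: [3.109, 0.448, -0.016]
wrist_force: [-2.2, -0.0, -1.0]
width: 0.696
grip_force: 0.0
```

Run:
```python
from h import *
wrist('w2')
```

```text
2.8667 [0.4643414  0.09374492 0.19152118] [ 3.1093205   0.44821197 -0.01591926] [ 0.15 -0.09  2.06 -0.    1.18  1.43] 0.6962686722783623
```

View pics/w2.png

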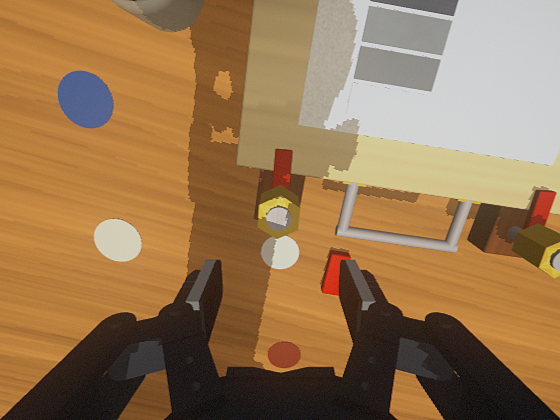

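The nut is centred at (279,217), in line with the fingers (centre about 280), and its claw points straight ahead. I'll compute the remaining offset.

```bash
cat >> h.py <<'E'
def unproj(p,u,v,z):
    K,T=p['intrinsics'],p['world_from_camera'];d=T[:3,:3]@(np.linalg.inv(K)@[u,v,1]*[1,-1,-1]);return T[:3,3]+d*((z-T[2,3])/d[2])
E
python3 - <<'E'
from h import *
from workcell import status
p=pickle.load(open('w2.pkl','rb'))
for u,v,z in((279,218,.123),(346,233,.08),(457,247,.08)): print(unproj(p,u,v,z))
s=status.read_state();print(s['tool_pos'],s['tcp_rot'])
Rm=R.from_rotvec(s['tcp_rot']).as_matrix();print(Rm.round(3),Rm.T@(np.array([.468,.0957,.095])-s['tool_pos']))
E
```

```text
[0.46655723 0.09467893 0.123     ]
[0.4539324 0.0281187 0.08     ]
[ 0.46969849 -0.07443025  0.08      ]
[0.46536161 0.09295075 0.19405069] [ 3.10941746  0.44577341 -0.01207599]
[[ 0.96   0.281 -0.008]
 [ 0.281 -0.96  -0.001]
 [-0.008 -0.001 -1.   ]] [ 0.00406337 -0.00182458  0.09902383]
```

Call:
drive_tool --pt "0 0 0 0.003 -0.001 0.03 0.7" --pt "0 0 0 0 0 0.03 0.7" --pt "0 0 0 0 0 0.025 0.7" --pt "0 0 0 0 0 0.014 0.7" --pt "0 0 0 0 0 0 0.7" --pt "0 0 0 0 0 0 0.7"

```text
time: 3.42
tool_pos: [0.4714, 0.0937, 0.0994]
tcp_rot: [3.11, 0.44, 0.001]
wrist_force: [-0.5, 0.2, 1.2]
width: 0.7
grip_force: 0.0
```

Call:
drive_tool --pt "0 0 0 0 0 0 0.1" --pt "0 0 0 0 0 0 0.1" --pt "0 0 0 0 0 0 0.1" --pt "0 0 0 0 0 0 0.1" --pt "0 0 0 0 0 0 0.1" --pt "0 0 0 0 0 0 0.1" --force 50

```text
time: 3.92
tool_pos: [0.4719, 0.0973, 0.1014]
tcp_rot: [-3.106, -0.439, -0.005]
wrist_force: [-5.2, 8.8, 9.7]
width: 0.34
grip_force: 49.2
```

Call:
drive_tool --pt "0 0 0 0 0 0 0.5" --pt "0 0 0 0 0 0 0.5" --pt "0 0 0 -0.002 -0.005 0.004 0.5" --pt "0 0 0 0 0 0 0.5" --pt "0 0 0 0 0 0 0.5"

```text
time: 4.33
tool_pos: [0.467, 0.0988, 0.094]
tcp_rot: [3.11, 0.443, -0.001]
wrist_force: [0.7, 0.7, -0.8]
width: 0.499
grip_force: 0.0
```

Call:
drive_tool --pt "0 0 0 0 0 0 0.1" --pt "0 0 0 0 0 0 0.1" --pt "0 0 0 0 0 0 0.1" --pt "0 0 0 0 0 0 0.1" --pt "0 0 0 0 0 0 0.1" --force 50

```text
time: 4.75
tool_pos: [0.4687, 0.0969, 0.0949]
tcp_rot: [3.106, 0.444, 0.002]
wrist_force: [2.1, -7.2, 1.9]
width: 0.342
grip_force: 51.5
```

Call:
drive_tool --pt "0 0 -5 0 0.002 0 0.1" --pt "0 0 -7 0 0 0 0.1" --pt "0 0 -7 0 0 0 0.1" --pt "0 0 -7 0 0 0 0.1" --pt "0 0 -7 0 0 0 0.1"

```text
time: 5.17
tool_pos: [0.4683, 0.0973, 0.0948]
tcp_rot: [-2.852, -1.315, -0.001]
wrist_force: [-1.8, 2.3, 4.6]
width: 0.342
grip_force: 51.7
```

Call:
drive_tool --pt "0 0 -7 0 0 0 0.1" --pt "0 0 -7 0 0 0 0.1" --pt "0 0 -7 0 0 0 0.1" --pt "0 0 -7 0 0 0 0.1" --pt "0 0 -7 0 0 0 0.1" --pt "0 0 -6 0 0 0 0.1" --pt "0 0 0 0 0 0 0.1"

```text
time: 5.75
tool_pos: [0.4675, 0.0975, 0.0948]
tcp_rot: [-2.212, -2.228, 0.001]
wrist_force: [-3.3, 2.3, 7.3]
width: 0.339
grip_force: 52.0
```

Call:
drive_tool --pt "0 0 0 0 0 0 0.6" --pt "0 0 0 0 0 0 0.6" --pt "0 0 0 0 0 0 0.6" --pt "0 0 0 0 0 0 0.6"

```text
time: 6.08
tool_pos: [0.4681, 0.0968, 0.0942]
tcp_rot: [2.218, 2.225, -0.0]
wrist_force: [-0.2, 0.2, -0.6]
width: 0.596
grip_force: 0.0
```

Call:
drive_tool --pt "0 0 0 0 0 -0.035 0.7" --pt "0 0 0 0 0 -0.035 0.7" --pt "0 0 0 -0.03 0.004 -0.025 0.7" --pt "0 0 0 -0.04 0.006 0 0.7" --pt "0 0 0 -0.04 0.006 0 0.7" --pt "0 0 0 -0.04 0.006 0 0.7" --pt "0 0 0 -0.04 0.006 0 0.7" --pt "0 0 0 -0.028 0.002 0 0.7"

```text
time: 6.75
tool_pos: [0.4993, -0.1242, 0.1896]
tcp_rot: [2.218, 2.223, -0.0]
wrist_force: [0.0, 0.4, 0.9]
width: 0.701
grip_force: 0.0
```

Call:
drive_tool --pt "0 0 7 0 0 0 0.7" --pt "0 0 7 0 0 0 0.7" --pt "0 0 7 0 0 0 0.7" --pt "0 0 7 0 0 0 0.7" --pt "0 0 7 0 0 0 0.7" --pt "0 0 7 0 0 0 0.7" --pt "0 0 7 0 0 0 0.7" --pt "0 0 7 0 0 0 0.7"

```text
time: 7.42
tool_pos: [0.4987, -0.1211, 0.189]
tcp_rot: [-3.006, -0.914, 0.0]
wrist_force: [0.3, 0.4, -0.8]
width: 0.701
grip_force: 0.0
```

Call:
drive_tool --pt "0 0 7 0 0 0 0.7" --pt "0 0 7 0 0 0 0.7" --pt "0 0 3 0 0 0 0.7" --pt "0 0 0 0 0 0 0.7" --pt "0 0 0 0 0 0 0.7" --pt "0 0 0 0 0 0 0.7"

```text
time: 7.92
tool_pos: [0.4988, -0.121, 0.1892]
tcp_rot: [-3.106, -0.472, 0.0]
wrist_force: [0.0, 0.9, 0.2]
width: 0.699
grip_force: 0.0
```

Run:
```python
from h import *
wrist('w3')
```

```text
7.9167 [ 0.4987661  -0.12099826  0.18916083] [-3.10590368e+00 -4.72058673e-01  2.52718421e-04] [-0.29 -0.01  1.99 -0.    1.16  0.98] 0.699120993607933
```

View pics/w3.png

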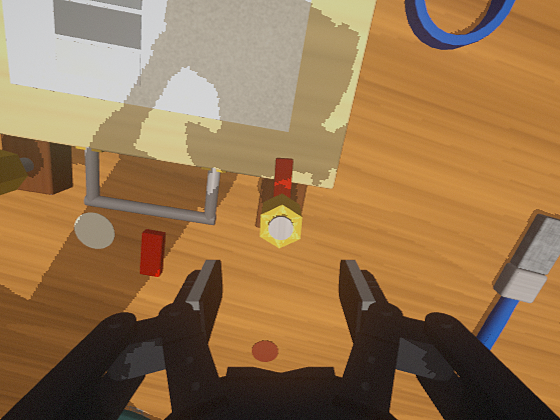

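The right nut is centred at (281,228) between the fingers, its claw points ahead (tip about (284,158)), and the left claw is out of view.

Run:
```python
from h import *
p=pickle.load(open('w3.pkl','rb'))
for u,v,z in((280,228,.123),(90,203,.08),(212,218,.08)): print(unproj(p,u,v,z))
```

```text
[ 0.49517597 -0.12269931  0.123     ]
[0.45163682 0.03588222 0.08      ]
[ 0.46958069 -0.06802449  0.08      ]
```

Call:
drive_tool --pt "0 0 0 0 0 0.02 0.7" --pt "0 0 0 0 0 0.02 0.7" --pt "0 0 0 0 0 0 0.7"

```text
time: 8.22
tool_pos: [0.4959, -0.1201, 0.1455]
tcp_rot: [-3.103, -0.471, 0.01]
wrist_force: [-1.6, -0.1, -1.1]
width: 0.703
grip_force: 0.0
```

Call:
drive_tool --pt "0 0 0 -0.0015 0 0.02 0.6" --pt "0 0 0 0 0 0.02 0.6" --pt "0 0 0 0 0 0.015 0.6" --pt "0 0 0 0 0 0 0.6" --pt "0 0 0 0 0 0 0.6" --pt "0 0 0 0 0 0 0.6"

```text
time: 8.72
tool_pos: [0.4983, -0.1217, 0.0956]
tcp_rot: [3.106, 0.47, 0.002]
wrist_force: [0.2, 0.2, 0.4]
width: 0.603
grip_force: 0.0
```

Call:
drive_tool --pt "0 0 0 0 0 0 0.1" --pt "0 0 0 0 0 0 0.1" --pt "0 0 0 0 0 0 0.1" --pt "0 0 0 0 0 0 0.1" --pt "0 0 0 0 0 0 0.1" --pt "0 0 0 0 0 0 0.1"

```text
time: 9.22
tool_pos: [0.4984, -0.1213, 0.0962]
tcp_rot: [3.106, 0.47, 0.004]
wrist_force: [-1.7, 2.2, 6.4]
width: 0.346
grip_force: 49.9
```

Call:
drive_tool --pt "0 0 -5 0 0 0 0.1" --pt "0 0 -7 0 0 0 0.1" --pt "0 0 -7 0 0 0 0.1" --pt "0 0 -7 0 0 0 0.1" --pt "0 0 -7 0 0 0 0.1"

```text
time: 9.63
tool_pos: [0.4979, -0.1205, 0.0962]
tcp_rot: [-2.84, -1.34, -0.003]
wrist_force: [-3.9, 4.9, 8.8]
width: 0.345
grip_force: 50.6
```

Call:
drive_tool --pt "0 0 -7 0 0 0 0.1" --pt "0 0 -7 0 0 0 0.1" --pt "0 0 -7 0 0 0 0.1" --pt "0 0 -7 0 0 0 0.1" --pt "0 0 -7 0 0 0 0.1" --pt "0 0 -6 0 0 0 0.1" --pt "0 0 0 0 0 0 0.1"

```text
time: 10.22
tool_pos: [0.4968, -0.1201, 0.0962]
tcp_rot: [-2.192, -2.247, -0.001]
wrist_force: [-6.6, 5.8, 10.9]
width: 0.344
grip_force: 50.1
```

Call:
drive_tool --pt "0 0 0 0 0 0 0.6" --pt "0 0 0 0 0 0 0.6" --pt "0 0 0 0 0 0 0.6" --pt "0 0 0 0 0 0 0.6"

```text
time: 10.55
tool_pos: [0.4977, -0.1216, 0.0945]
tcp_rot: [2.198, 2.244, 0.0]
wrist_force: [0.4, 0.8, -0.1]
width: 0.6
grip_force: 0.0
```

Call:
drive_tool --pt "0 0 0 0 0 -0.03 0.6" --pt "0 0 0 0 0 -0.03 0.6" --pt "0 0 -6.2 0 0 -0.015 0.5" --pt "0 0 0 0.037 -0.0068 0 0.4" --pt "0 0 0 0.037 -0.0068 0 0.4" --pt "0 0 0 0.037 -0.0067 0 0.4" --pt "0 0 0 0 0 0 0.4" --pt "0 0 0 0 0 0 0.4"

```text
time: 11.22
tool_pos: [0.4625, -0.0126, 0.1693]
tcp_rot: [2.069, 2.363, 0.0]
wrist_force: [0.6, -0.1, 0.1]
width: 0.401
grip_force: 0.0
```

Run:
```python
from h import *
p=wrist('w4');b=[.6165,.0063,np.radians(7.6)]
print({k:proj(b2w(b,[v]),p['intrinsics'],p['world_from_camera']).round().tolist() for k,v in M.items()})
```

```text
11.2167 [ 0.46250631 -0.01258892  0.1692651 ] [2.06908417e+00 2.36347898e+00 1.07370666e-04] [-0.08 -0.1   2.11 -0.    1.13 -0.21] 0.4013589792077896
{'nl': [[317.0, 55.0]], 'nr': [[306.0, 364.0]], 'fl': [[352.0, -6.0]], 'fr': [[328.0, 365.0]], 'bl': [[698.0, -5.0]], 'br': [[560.0, 365.0]], 'hl': [[281.0, 152.0]], 'hr': [[280.0, 269.0]]}
```

View pics/w4.png

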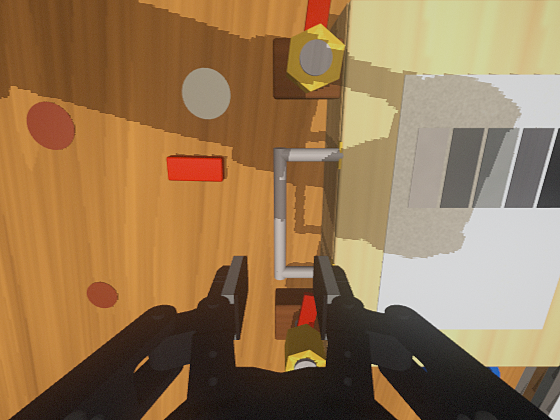

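The bar runs vertically from (280,152) to (281,272), centred between the fingers. Both claws lie along the front: left up at (318,10), right at (310,305), both clear of the lid edge.

Call:
drive_tool --pt "0 0 0 0 0 0.025 0.4" --pt "0 0 0 0 0 0.025 0.4" --pt "0 0 0 0 0 0.025 0.4" --pt "0 0 0 0 0 0.02 0.4" --pt "0 0 0 0 0 0.014 0.4" --pt "0 0 0 0 0 0 0.4" --pt "0 0 0 0 0 0 0.4"

```text
time: 11.85
tool_pos: [0.4626, -0.015, 0.0595]
tcp_rot: [-2.074, -2.357, 0.002]
wrist_force: [-0.3, -0.9, 0.8]
width: 0.396
grip_force: 0.0
```

Call:
drive_tool --pt "0 0 0 0 0 0 0" --pt "0 0 0 0 0 0 0" --pt "0 0 0 0 0 0 0" --pt "0 0 0 0 0 0 0" --pt "0 0 0 0 0 0 0" --pt "0 0 0 0 0 0 0" --force 40

```text
time: 12.35
tool_pos: [0.4623, -0.0148, 0.0615]
tcp_rot: [-2.073, -2.361, 0.003]
wrist_force: [-5.6, -3.1, 3.4]
width: 0.1
grip_force: 39.0
```

Run:
```python
import numpy as np
# arc rows in tool axes: ty=+forward, tz=-up; 24 rows of 2.5 deg
a=np.radians(np.linspace(0,60,25));P=.265*np.c_[1-np.cos(a),np.sin(a)]
print((np.diff(P,axis=0)*[1,-1]).round(4).tolist())
```

```text
[[0.0003, -0.0116], [0.0008, -0.0115], [0.0013, -0.0115], [0.0018, -0.0114], [0.0023, -0.0113], [0.0027, -0.0112], [0.0032, -0.0111], [0.0037, -0.0109], [0.0042, -0.0108], [0.0047, -0.0106], [0.0051, -0.0104], [0.0056, -0.0101], [0.006, -0.0099], [0.0064, -0.0096], [0.0068, -0.0093], [0.0072, -0.009], [0.0076, -0.0087], [0.008, -0.0084], [0.0084, -0.008], [0.0087, -0.0076], [0.009, -0.0072], [0.0093, -0.0068], [0.0096, -0.0064], [0.0099, -0.006]]
```

Call:
drive_tool --pt "0 0 0 0 0.0003 -0.0116 0" --pt "0 0 0 0 0.0008 -0.0115 0" --pt "0 0 0 0 0.0013 -0.0115 0" --pt "0 0 0 0 0.0018 -0.0114 0" --pt "0 0 0 0 0.0023 -0.0113 0" --pt "0 0 0 0 0.0027 -0.0112 0"

```text
time: 12.85
tool_pos: [0.4707, -0.0135, 0.1296]
tcp_rot: [-2.072, -2.36, 0.005]
wrist_force: [-3.5, -5.0, -0.5]
width: 0.097
grip_force: 38.9
```

Call:
drive_tool --pt "0 0 0 0 0.0032 -0.0111 0" --pt "0 0 0 0 0.0037 -0.0109 0" --pt "0 0 0 0 0.0042 -0.0108 0" --pt "0 0 0 0 0.0047 -0.0106 0" --pt "0 0 0 0 0.0051 -0.0104 0" --pt "0 0 0 0 0.0056 -0.0101 0"

```text
time: 13.35
tool_pos: [0.4959, -0.0102, 0.1936]
tcp_rot: [-2.071, -2.359, 0.008]
wrist_force: [-9.3, -4.4, 2.6]
width: 0.099
grip_force: 38.9
```

Call:
drive_tool --pt "0 0 0 0 0.006 -0.0099 0" --pt "0 0 0 0 0.0064 -0.0096 0" --pt "0 0 0 0 0.0068 -0.0093 0" --pt "0 0 0 0 0.0072 -0.009 0" --pt "0 0 0 0 0.0076 -0.0087 0" --pt "0 0 0 0 0.008 -0.0084 0"

```text
time: 13.85
tool_pos: [0.5371, -0.0047, 0.25]
tcp_rot: [-2.071, -2.358, 0.008]
wrist_force: [-14.1, -3.3, 11.0]
width: 0.1
grip_force: 39.2
```

Call:
drive_tool --pt "0 0 0 0 0.0079 -0.0084 0" --pt "0 0 0 0 0.0082 -0.008 0" --pt "0 0 0 0 0.0085 -0.0076 0" --pt "0 0 0 0 0.0088 -0.0072 0" --pt "0 0 0 0 0.009 -0.0068 0" --pt "0 0 0 0 0.006 -0.004 0" --pt "0 0 0 0 0 0 0" --pt "0 0 0 0 0 0 0"

```text
time: 14.52
tool_pos: [0.5881, 0.0021, 0.2922]
tcp_rot: [2.072, 2.359, 0.0]
wrist_force: [-6.1, -1.0, 7.6]
width: 0.098
grip_force: 39.8
```

Run:
```python
from h import *
from workcell import status,read_camera
s=status.read_state();P=np.array(s['tool_pos'])+R.from_rotvec(s['tcp_rot']).as_matrix()@[0,0,-.019]
h=np.array([.7255,.0207,.08]);u=np.array([np.cos(.1326),np.sin(.1326)])
dx=(h[:2]-P[:2])@u;dz=P[2]-.08;print('angle',np.degrees(np.arctan2(dz,dx)),'r',np.hypot(dx,dz),'by z',np.degrees(np.arcsin(dz/.265)),s['joint_vel'],s['wrist_force'])
ims=[]
for n in('scene','side'):
    p=read_camera(n);pickle.dump(p,open(n+'2.pkl','wb'))
    im=p['color'][...,::-1].copy()
    for a,c in((55,(255,0,0)),(60,(0,255,0)),(65,(0,0,255))):
        a=np.radians(a);rot=lambda x,y,z:[.11+x*np.cos(a)+z*np.sin(a),y,.08-x*np.sin(a)+z*np.cos(a)]
        L=[rot(0,.15,.005),rot(-.22,.15,.005),rot(-.22,-.15,.005),rot(0,-.15,.005)]
        q=proj(b2w([.6165,.0063,.1326],L),p['intrinsics'],p['world_from_camera'])
        im=cv2.resize(im,None,fx=1,fy=1);cv2.polylines(im,[np.int32(q*16).reshape(-1,1,2)],True,c,1,cv2.LINE_AA,4)
    ims.append(cv2.resize(im[60:340,140:420],(400,400),interpolation=cv2.INTER_CUBIC))
cv2.imwrite('pics/end.png',np.hstack(ims))
```

```text
angle 59.042717992719176 r 0.26963892801377265 by z 60.75783589567271 [-0.00114994 -0.00594501  0.01363649 -0.00297845  0.00349185  0.00043561] [-6.05889174 -0.96198757  7.61809316]
```

View pics/end.png

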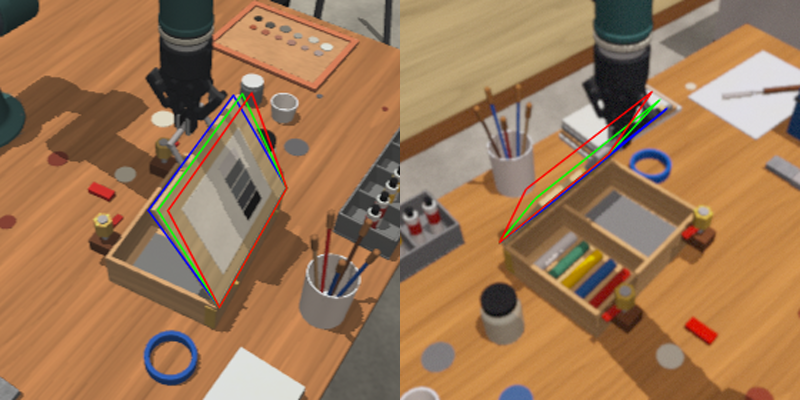

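The lid edge lies on the 60° (green) outline in both views, with its corner at about (157,208) in the scene crop. Both claws are clear, and the eraser, jar and tape are where they were.

Call:
drive_tool --pt "0 0 0 0 0 0 0" --pt "0 0 0 0 0 0 0" --pt "0 0 0 0 0 0 0" --pt "0 0 0 0 0 0 0"

```text
time: 14.95
tool_pos: [0.5875, 0.002, 0.2919]
tcp_rot: [2.073, 2.36, -0.0]
wrist_force: [-6.6, -2.1, 7.2]
width: 0.097
grip_force: 39.8
```

```bash
python3 -c "
from workcell import workorder
print(workorder.finish_job())"
```

```text
the job is handed in; nothing more can be done
None
```

The job is handed in: both nuts are turned to about 83° with their claws clear of the lid, and the lid is held at rest in the gripper at about 60° (measured 59–61°).

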